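Lock a T-slot stop stud against a drawer rail

ROBOT

A 6-joint arm with a two-finger parallel gripper is mounted at the origin on the work surface. World frame = base frame: x ahead of the robot, y to its left, z up, the work surface at z = 0. Lengths are in m, angles in rad, forces in N, time in s.
With the tool pointing down it reaches from about 0.425 to 0.925 m from the base axis. Payload 12.5 kg.
Tool frame: the origin (TCP) lies between the finger pads; the fingertips stand 11 mm ahead of it and the grasp point (between the pads) lies 8 mm behind it; z points along the fingers, y is the direction in which the jaws open and shut (so a half turn about z gives the same grasp; the last joint's range is limited). The gripper opens to 85 mm and grips with 20 to 120 N. Pads are 22 mm wide; open, the fingers measure 114 mm over their backs; the gripper's body (76 mm by 85 mm) begins 54 mm behind the grasp point. The pads swing forward as they close: fully open they stand 13 mm farther back than shut.
Start: joints at [1.091, 0.491, 1.559, -0, 1.092, -0.106], TCP at [0.228, 0.582, 0.242] pointing down, gripper open.
Joint ranges: [-3.1, 3.1], [-0.84, 2.19], [0.05, 2.79], [-1.13, 4.28], [0.06, 2.93], [-2.69, 2.69]. Speed limits (rad/s): [2.22, 2.22, 2.79, 3.14, 3.14, 3.14].

INTERFACE

Orientations are given as a unit quaternion [w, x, y, z].
In Python, from workcell import state, read_camera, get_calibration, sign_off gives the robot as it stands.
- The arm moves only by the shell command python3 -m pendant 'ROWS' [OPENING] [FORCE]. ROWS is text: rows parted by semicolons, each of 4 numbers parted by spaces: the shift along the world's x, y, z in mm, then the turn about the world's z in degrees. In form: dx dy dz twist; .... A call has 1 to 8 rows; each row shifts and turns the commanded pose from where the row before left it; what a row does not reach is not made up. A row lasts 1/10 s, in which the tool goes at most 50 mm and 8.59 degrees, less where a joint would pass 70% of its speed; a pose out of reach is approached as far as the arm can. A call is refused whole if a number of a shift passes 50 or a number of a turn 8.59, either way. A call with a gripper value outside its range is refused whole. OPENING is the closure, from 0 (fully open) to 1 (shut), set as the call begins (- or left out, the last holds). The fingers move at their own pace and stop on an object; FORCE is the grip in N (left out, the last holds). Time passes only in rows, so rows that do not move let the fingers close. It gives the time, the measured TCP pose, the force and the opening at its end, in the units of the state.
- state(): the state, without advancing time (a new reading comes with each control period).
- read_camera(name): name is "side" or "top"; returns (picture, depth): 384x512x3 uint8, red, green, blue; 384x512 float32, m along the optical axis (not along the pixel's ray), 0 where there is no reading.
- get_calibration(name): a dict with "fx", "fy", "cx", "cy" (pixels), "D" ([k1, k2, p1, p2, k3] as OpenCV has them; the pictures are not rectified), "R" (3x3) and "t" (3): a world point X has camera coordinates R X + t. Camera axes: x right, y down, z forward; pixel columns grow to the right and rows downward; lengths in m; the calibration is good to about 2 mm. A picture is of the moment at which its call begins. get_calibration takes no time and is no camera call.
- sign_off(): hands the job in, once; it reports no verdict.
The state is a dict: "time_s": time; "joints": joint angles; "joint_velocities": joint speeds; "effort": joint torques, N m; "position": TCP position; "tcp_rot": TCP orientation; "force": force on the tool from outside, world axes, zero at the start; "wrist_torque": the same for the moment, N m; "gripper_width": finger opening in m.
Only numpy, scipy, OpenCV 4.12 (cv2) and the standard library are available. Lean on these libraries where they do the work, as an engineer would, in place of code of your own. Each camera call takes 0.05 s, during which the arm holds its last target. There are 200 camera calls.

TASK

Take the stud with the red wing handle out of the wooden rack and lower its T-head lengthwise into the slot of the aluminium track, in the open stretch before the wooden rail. Slide it along the slot so that it pushes the rail fully home against the red end stop, then turn it a quarter turn so that its head locks crosswise under the slot's lips, and let go with the stud still up against the rail. Push the rail with the stud only, never with the gripper, and leave everything else on the bench where it is.

Things in the scene. Friction and masses are not known exactly. Their poses are not given: they have to be found in the camera images.
- stud_mid (a point): centre (half-way up, 41 mm above its underside) of the loose stud with the red wing handle, 82 mm tall, 0.15 kg, z up along it. Handle 44 long (x) x 14 thick (y) x 26 mm high at the very top, grip centre 28 mm above this point; handle and T-head are parallel, a half turn looks the same. It stands in any one of the rack's pockets, collar on the rack top.
- stud: the same stud; origin under the centre of its T-head, axes as stud_mid. From the bottom: steel T-head 32 long (x) x 15 wide (y) x 8 mm high; shank diameter 14 up to 21 mm; aluminium collar diameter 34 from 21 to 50 mm; neck diameter 18 to 56 mm; red wing handle to 82 mm.
- rack: fixed dark wooden rack 230 (x) x 60 (y) x 30 mm high, origin at the centre of its underside; three through pockets 36 (x) x 19 mm (y) on its centre line at x = -70, 0, +70 mm hold three studs, heads lengthwise along the rack's x. Lift a stud at least 25 mm to clear it.
- jig: fixed jig 400 (x, along the slot) x 110 mm, origin under its centre: plywood base, on it a 50 mm wide aluminium T-slot track, top 38 mm above the bench, whole length. Two dark wooden guides 63 mm apart, tops 10 mm above the track top, flank the rail from jig x = -30 mm to the stop.
- stop_face (a point): on the jig: point on the slot's centre line at track-top height on the face of the red end stop (26 mm high); x points along the slot from its open end into the stop, y across, z up. The open end is at x = -380 mm here. Slot 19 mm wide between lips 8 mm thick; cavity below 38 mm wide, 16 mm high.
- slot_open (a point): on the jig: point on the slot's centre line at track-top height, 300 mm before the stop face; always free, a good place to lower the stud in. Axes as stop_face. The head enters only lengthwise; seated, the collar rests on the track top, stud_mid is 20 mm above it, and the head can turn freely either way under the lips.
- rail: loose wooden rail 140 (x, along the slot, to the stop) x 60 x 18 mm high, 0.14 kg, lying on the track between the guides, origin under its centre. It starts 20 to 55 mm short of the stop and slides with under 3 N, but a weakly held stud tips in the grip as it pushes. Home, its origin is 70 mm before the stop face; a stud touching its near end has its axis 87 mm before that origin.
- stud_black: bystander stud with round black knob, diameter 38 mm, 78 mm tall, in the rack; origin under its head
- stud_blue: bystander stud with round blue knob, diameter 38 mm, 78 mm tall, in the rack; origin under its head
- glue: bystander white glue bottle, diameter 64, 170 mm tall, origin under its centre
- tape: bystander yellow tape measure 75 x 42 x 68 mm, origin under its centre
- screwdriver: bystander red-handled screwdriver about 200 mm long lying on the bench near the robot
- hammer: bystander hammer about 270 mm long lying on the bench beyond the jig's stop end
- screw_cup: bystander grey cup, diameter 80, 70 mm tall, origin under its centre
- offcut: bystander wood offcut 50 x 110 x 22 mm, origin under its centre
There are look-alikes about, which are no part of the job. What is shaped like the rail but turquoise is not meant.

How it is judged:
By the outcome, as a careful person would: the job done as asked, in the order asked, and still so for the second after the job is handed in, with the robot touching nothing.
It also fails if it takes over 51 s, if anything falls off the work surface, if the arm or the gripper's body presses on something with over 40 N, if the wrist force passes 120 N, or if a joint passes its speed limit or range.

## Working session

There is one attempt and no reset: what is moved stays moved. The work goes in short steps, Python scripts to look and compute and a shell command to move; the robot and the scene stay as the last step left them, time stands still between calls to the robot, and variables do not carry over. Pictures are saved under pics/ and viewed, about 8 in all and at most 12, crops included, and the job is handed in when it is done.

```bash
mkdir -p pics; ls; cat > h.py <<'E'
import numpy as np, cv2
from workcell import state, read_camera, get_calibration, sign_off
def cal(n):
    c=get_calibration(n);K=np.array([[c['fx'],0,c['cx']],[0,c['fy'],c['cy']],[0,0,1.]])
    return K,np.array(c['D'],float),np.array(c['R']),np.array(c['t'])
def ray(n,uv):
    K,D,R,t=cal(n);p=cv2.undistortPoints(np.array(uv,float).reshape(-1,1,2),K,D).reshape(-1,2)
    d=np.c_[p,np.ones(len(p))]@R
    return -R.T@t,d
def onplane(n,uv,z):
    o,d=ray(n,uv);return o+d*((z-o[2])/d[:,2])[:,None]
def cloud(n,depth):
    v,u=np.mgrid[:384,:512];K,D,R,t=cal(n)
    o,d=ray(n,np.c_[u.ravel(),v.ravel()]);X=o+d*depth.ravel()[:,None]
    return X.reshape(384,512,3)
def proj(n,X):
    K,D,R,t=cal(n);return cv2.projectPoints(np.array(X,float).reshape(-1,1,3),cv2.Rodrigues(R)[0],t,K,D)[0].reshape(-1,2)
def save(f,im,s=1):
    cv2.imwrite('pics/'+f,cv2.resize(im[:,:,::-1],None,fx=s,fy=s,interpolation=cv2.INTER_CUBIC))
E
python3 - <<'E'
from h import *
for n in('top','side'):
    im,d=read_camera(n);np.savez(n+'0.npz',im=im,d=d);save(n+'0.png',im,1.5)
    K,D,R,t=cal(n);print(n,-R.T@t,R[2])
s=state();print(s)
E
```

```text
pics
top [ 0.26439279 -0.01174286  1.59109327] [ 0.20969168  0.01085928 -0.97770725]
side [0.4590715  1.55697372 0.98350262] [ 0.07160177 -0.85855238 -0.50770169]
{'time_s': 0.1, 'joints': array([ 1.09143366e+00,  4.91496912e-01,  1.55943106e+00, -9.82290537e-06,
        1.09172371e+00, -1.05580510e-01]), 'joint_velocities': array([ 1.11145359e-03, -3.29086791e-03,  4.14071120e-05,  1.58677590e-03,
       -3.05806997e-03, -1.02804718e-04]), 'effort': array([ 3.71052534e-03, -6.19448018e+01, -2.62023497e+01, -3.73983016e-05,
        2.91038472e-03, -7.36532388e-05]), 'position': array([0.22808239, 0.5816671 , 0.24177299]), 'tcp_rot': array([-1.48497474e-04,  1.85802758e-01,  9.82586920e-01, -5.08285521e-04]), 'force': array([ 1.01323886,  0.49217272, -2.09616633]), 'wrist_torque': array([-0.02954275, -0.02424357,  0.01849739]), 'gripper_width': 0.08518805912714066}
```

View pics/top0.png

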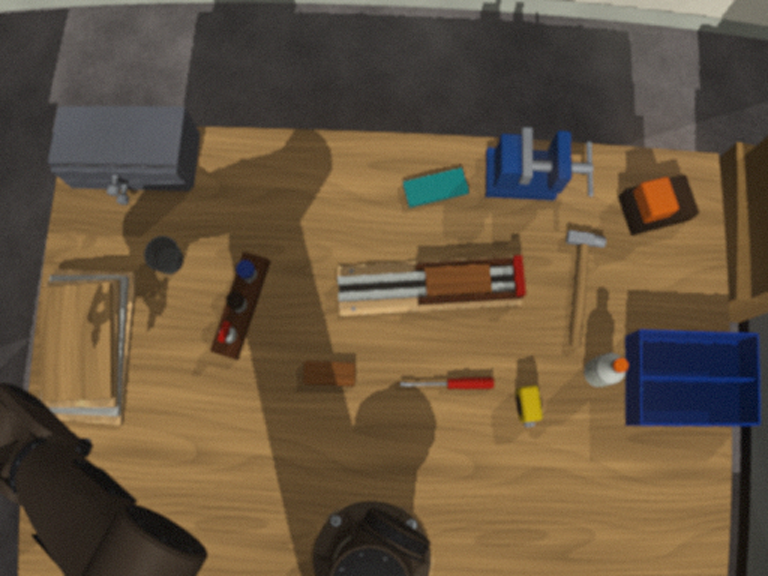

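View pics/side0.png

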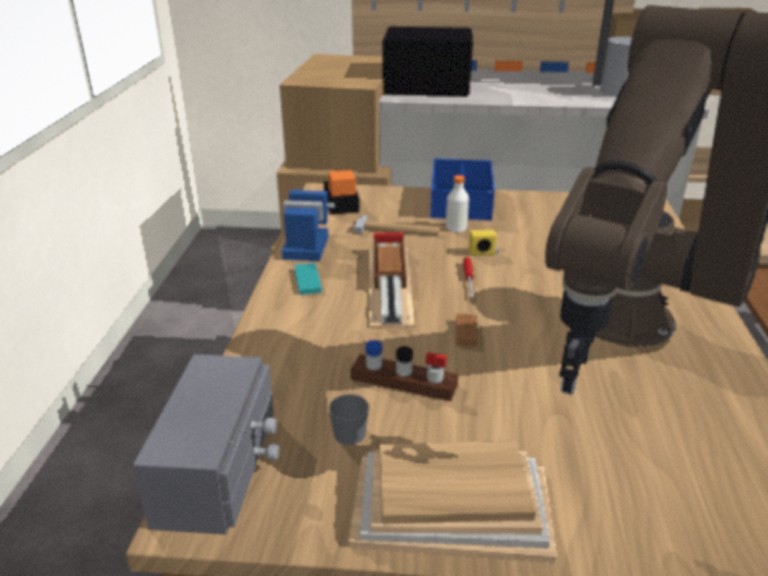

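The top view (×1.5 scale) shows the rack at (240,305) with blue (246,270), black (237,302) and red (227,333) studs. The jig is at (430,287) with its red stop at (519,277) and the brown rail at (458,280). A turquoise look-alike sits at (436,187). The only red-handled stud is the one at (227,333). I'll confirm it in a crop and measure.

```bash
cat > m.py <<'E'
from h import *
T=np.load('top0.npz');im=T['im'];d=T['d'];C=cloud('top',d)
hsv=cv2.cvtColor(im,cv2.COLOR_RGB2HSV)
red=((hsv[...,0]<6)|(hsv[...,0]>172))&(hsv[...,1]>170)&(hsv[...,2]>90)
n,L,st,ce=cv2.connectedComponentsWithStats(red.astype(np.uint8))
for i in range(1,n):
    if st[i,4]>8: print('red',st[i],ce[i].round(1),np.median(C[L==i],0).round(4))
dark=(hsv[...,2]<110)&(hsv[...,1]>90)&((hsv[...,0]<14)|(hsv[...,0]>170))
n,L,st,ce=cv2.connectedComponentsWithStats(dark.astype(np.uint8))
for i in range(1,n):
    if st[i,4]>60: print('dark',st[i],ce[i].round(1),np.median(C[L==i],0).round(4))
a=cv2.resize(im[165:245,130:190],None,fx=6,fy=6,interpolation=cv2.INTER_CUBIC)
b=cv2.resize(im[165:215,220:355],None,fx=3.2,fy=3.2,interpolation=cv2.INTER_CUBIC)
S=np.load('side0.npz')['im']; c=cv2.resize(S[225:270,230:310],None,fx=5,fy=5,interpolation=cv2.INTER_CUBIC)
o=np.zeros((480,800,3),np.uint8);o[:480,:360]=a;o[:160,365:797]=b;o[170:395,365:765]=c
save('crop0.png',o)
E
python3 m.py
```

```text
red [342 170   8  28 158] [345.6 183.6] [ 0.6103 -0.2858  0.0626]
red [145 215   7  14  51] [148.1 221.7] [0.4538 0.3309 0.089 ]
red [299 252  30   7 194] [313.8 255.2] [ 0.3802 -0.1935  0.023 ]
dark [413 116  51  38 469] [437.6 136.1] [ 0.7867 -0.5812  0.0595]
dark [141 168  38  72 754] [159.6 206.8] [0.5036 0.3105 0.0297]
dark [277 169  72  34 621] [313.6 188.1] [ 0.573  -0.1862  0.046 ]
dark [203 242  23  14  75] [212.8 246.7] [0.3948 0.1342 0.0212]
```

View pics/crop0.png

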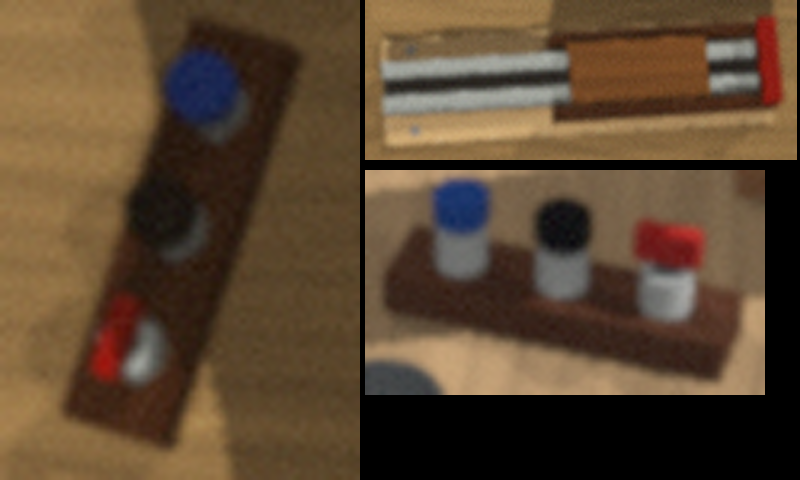

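The crop confirms it: the stud with the red wing handle is at top-image pixel (148,222), its handle is parallel to the rack, and the other two have round black and blue knobs. Next I'll measure the rack, stud and slot.

```bash
cat > m2.py <<'E'
from h import *
for cam,boxes in (('top',dict(rack=(135,160,190,245),jig=(220,165,355,215))),('side',dict(rack=(230,225,310,270),jig=(240,150,280,220)))):
    T=np.load(cam+'0.npz');im=T['im'];d=T['d'];C=cloud(cam,d);hsv=cv2.cvtColor(im,cv2.COLOR_RGB2HSV)
    H,S,V=[hsv[...,i].astype(int) for i in range(3)]
    def box(k):
        m=np.zeros(im.shape[:2],bool);x0,y0,x1,y1=boxes[k];m[y0:y1,x0:x1]=1;return m
    red=((H<7)|(H>172))&(S>150)&(V>70)
    # handle top face: pixels w/ z>85mm
    m=red&box('rack');P=C[m];print(cam,'handle n',m.sum(),'z',np.percentile(P[:,2],[5,50,95]).round(4))
    uv=np.argwhere(m)[:,::-1];q=onplane(cam,uv,0.091 if cam=='top' else .078);r=cv2.minAreaRect((q[:,:2]*1000).astype(np.float32));print('  handle plane mean',q.mean(0).round(4),'rect',np.round(r[0],1),np.round(r[1],1),round(r[2],1),'cloud mean',P.mean(0).round(4))
    dark=(V<125)&(S>80)&((H<16)|(H>165))
    m=dark&box('rack')&(abs(C[...,2]-.03)<.006)
    P=C[m];r=cv2.minAreaRect((P[:,:2]*1000).astype(np.float32));print(cam,'rack n',m.sum(),np.round(r[0],1),np.round(r[1],1),round(r[2],1))
    m=red&box('jig');P=C[m];r=cv2.minAreaRect((P[:,:2]*1000).astype(np.float32));print(cam,'stop',P.mean(0).round(4),np.round(r[0],1),np.round(r[1],1),round(r[2],1),np.percentile(P[:,2],[5,95]).round(4))
    m=(S<60)&(V>80)&box('jig')&(abs(C[...,2]-.038)<.006)
    P=C[m];w,v=np.linalg.eigh(np.cov(P[:,:2].T));e=v[:,1]*-np.sign(v[1,1]);print(cam,'alu n',m.sum(),'mean',P.mean(0).round(4),'dir',e.round(4),np.degrees(np.arctan2(e[1],e[0])).round(2))
    nrm=np.array([-e[1],e[0]]);a=P[:,:2]@e;b=P[:,:2]@nrm;print('  along',np.percentile(a,[0,1,99,100]).round(4),'across',np.percentile(b,[0,2,50,98,100]).round(4))
    rail=(S>120)&(V>90)&(H>6)&(H<17)&box('jig')&(abs(C[...,2]-.056)<.006)
    P=C[rail];
    if len(P):r=cv2.minAreaRect((P[:,:2]*1000).astype(np.float32));print(cam,'rail n',len(P),P.mean(0).round(4),np.round(r[0],1),np.round(r[1],1),round(r[2],1))
E
python3 m2.py
```

```text
top handle n 76 z [0.0303 0.0889 0.0947]
  handle plane mean [0.4568 0.3297 0.091 ] rect [456.5 329.1] [17.2 46.3] 76.1 cloud mean [0.4578 0.3315 0.0829]
top rack n 711 [526.4 313.8] [ 62.1 230. ] 75.9
top stop [ 0.6116 -0.2853  0.0604] [ 620.4 -285.4] [101.7  19.8] 3.7 [0.0505 0.068 ]
top alu n 650 mean [ 0.5842 -0.0398  0.037 ] dir [ 0.1159 -0.9933] -83.34
  along [-0.0333 -0.0317  0.3435  0.3461] across [0.5506 0.5512 0.5673 0.6009 0.603 ]
top rail n 706 [ 0.598  -0.1567  0.0555] [ 600.  -183.6] [ 84.5 229.8] 7.1
side handle n 105 z [0.07   0.0851 0.0931]
  handle plane mean [0.4607 0.3244 0.078 ] rect [460.6 323.8] [41.8 42.4] 0.9 cloud mean [0.4605 0.3399 0.0894]
side rack n 593 [526.2 261.8] [203.8 235.8] 85.9
side stop [ 0.6139 -0.284   0.0586] [ 613.8 -285.6] [79. 36.] 0.1 [0.047  0.0665]
side alu n 233 mean [ 0.5824 -0.0019  0.0377] dir [ 0.1167 -0.9932] -83.3
  along [-0.038  -0.0347  0.3512  0.359 ] across [0.5531 0.5541 0.5698 0.6023 0.606 ]
side rail n 265 [ 0.598  -0.1506  0.0554] [ 604.2 -191. ] [ 81.3 226.5] 3.9
```

```bash
cat > m3.py <<'E'
from h import *
e=np.array([.1163,-.9932]);nr=np.array([-e[1],e[0]])
b=np.arange(.535,.62,.0005)
for cam in('top','side'):
    im=np.load(cam+'0.npz')['im'];g=cv2.cvtColor(im,cv2.COLOR_RGB2GRAY).astype(np.float32)
    def prof(A,z,bb=b):
        out=0
        for a in A:
            P=np.c_[a*e+bb[:,None]*nr,np.full(len(bb),z)];uv=proj(cam,P).astype(np.float32)
            out=out+cv2.remap(g,uv[:,:1],uv[:,1:],cv2.INTER_LINEAR)[:,0]
        return out/len(A)
    for lo,hi in((-.02,.03),(.03,.08),(.08,.12),(.30,.328)):
        p=prof(np.arange(lo,hi,.002),.038);gr=np.gradient(cv2.GaussianBlur(p[:,None],(1,5),0)[:,0])
        pk=[i for i in range(2,len(b)-2) if abs(gr[i])>1.5 and abs(gr[i])>=abs(gr[i-2:i+3]).max()]
        mid=(b>.56)&(b<.595);w=np.clip(p[mid].max()*.6-p[mid],0,None)
        print(cam,lo,'edges',[(round(b[i]*1000,1),round(float(gr[i]),1)) for i in pk],'dark centroid',round(float((w*b[mid]).sum()/w.sum()*1000),2))
    # along profile for stop/rail
    hs=cv2.cvtColor(im,cv2.COLOR_RGB2HSV);redness=(im[...,0].astype(np.float32)-im[...,1])
    a=np.arange(-.06,.37,.001)
    for nm,z,off in(('railtop',.056,(-.02,.02)),('stoptop',.064,(-.02,.02)),('track',.038,(-.02,-.013))):
        out=0;N=np.linspace(*off,9)+.577
        for bb in N:
            P=np.c_[a[:,None]*e+bb*nr,np.full(len(a),z)];uv=proj(cam,P).astype(np.float32)
            out=out+cv2.remap(redness,uv[:,:1],uv[:,1:],cv2.INTER_LINEAR)[:,0]
        gr=np.gradient(out/9);pk=[i for i in range(3,len(a)-3) if abs(gr[i])>3 and abs(gr[i])>=abs(gr[i-3:i+4]).max()]
        print(cam,nm,[(round(a[i]*1000),round(float(gr[i]),1)) for i in pk])
E
python3 m3.py
```

```text
top -0.02 edges [(np.float64(545.5), -1.5), (np.float64(553.0), 2.2), (np.float64(570.0), -7.2), (np.float64(585.5), 6.8), (np.float64(604.5), -3.8)] dark centroid 577.94
top 0.03 edges [(np.float64(544.5), -1.6), (np.float64(553.5), 2.3), (np.float64(569.5), -7.3), (np.float64(585.5), 6.7), (np.float64(604.0), -3.6)] dark centroid 577.52
top 0.08 edges [(np.float64(544.0), -1.6), (np.float64(553.5), 2.1), (np.float64(569.5), -7.3), (np.float64(585.0), 6.9), (np.float64(603.5), -3.8)] dark centroid 577.12
top 0.3 edges [(np.float64(549.5), 4.0), (np.float64(553.5), 4.5), (np.float64(568.0), -7.3), (np.float64(582.5), 6.6), (np.float64(601.5), -7.1), (np.float64(618.0), 1.6)] dark centroid 575.23
top railtop [(-33, -3.6), (154, 5.6), (294, -6.4), (346, 13.1)]
top stoptop [(-33, -3.8), (154, 5.6), (292, -6.2), (345, 12.9), (365, -9.4)]
top track [(-34, -3.7), (154, 6.3), (295, -6.0), (350, 15.3)]
side -0.02 edges [(np.float64(541.5), -1.6), (np.float64(573.5), -8.3), (np.float64(588.5), 8.5), (np.float64(607.5), -4.8)] dark centroid 581.04
side 0.03 edges [(np.float64(572.0), -8.4), (np.float64(587.5), 8.1), (np.float64(606.0), -4.3)] dark centroid 580.12
side 0.08 edges [(np.float64(538.5), -3.9), (np.float64(554.5), 3.8), (np.float64(570.5), -7.2), (np.float64(587.0), 7.0), (np.float64(606.0), -5.3)] dark centroid 579.71
side 0.3 edges [(np.float64(536.5), -4.6), (np.float64(544.5), 2.1), (np.float64(547.0), 2.2), (np.float64(549.5), 2.1), (np.float64(609.0), -3.7), (np.float64(618.0), 3.4)] dark centroid nan
side railtop []
side stoptop []
side track []m3.py:16: RuntimeWarning: invalid value encountered in scalar divide
  print(cam,lo,'edges',[(round(b[i]*1000,1),round(float(gr[i]),1)) for i in pk],'dark centroid',round(float((w*b[mid]).sum()/w.sum()*1000),2))
```

```bash
python3 -m pendant '29 -31 0 0.9;29 -31 0 0.9;29 -31 0 0.9;29 -31 0 0.9;29 -31 0 0.9;29 -31 0 0.9;29 -32 0 0.9;28 -33 0 1' 0 100; python3 -m pendant '0 0 -20 0;0 0 -25 0;0 0 -25 0;0 0 -20 0;0 0 0 0'
```

```text
time_s: 0.9
position: [0.4602, 0.3294, 0.2421]
tcp_rot: [-0.0, 0.123, 0.992, -0.0]
force: [1.2, 1.5, 0.3]
gripper_width: 0.0851
time_s: 1.4
position: [0.4582, 0.3302, 0.1499]
tcp_rot: [-0.002, 0.123, 0.992, -0.001]
force: [-0.6, -0.5, 1.0]
gripper_width: 0.0855
```

```bash
python3 -m pendant '0 0 -20 0;0 0 -20 0;0 0 -20 0;0 0 -16 0;0 0 0 0'; python3 - <<'E'
from h import *
a,_=read_camera('top');b,_=read_camera('side')
o=np.zeros((480,800,3),np.uint8)
o[:480,:400]=cv2.resize(a[170:250,120:187],(400,480));o[:400,402:800]=cv2.resize(b[205:275,250:320],(398,400));save('pre.png',o)
E
```

```text
time_s: 1.9
position: [0.4588, 0.3307, 0.0756]
tcp_rot: [-0.001, 0.123, 0.992, -0.001]
force: [-0.6, 0.5, 0.5]
gripper_width: 0.0858
```

View pics/pre.png

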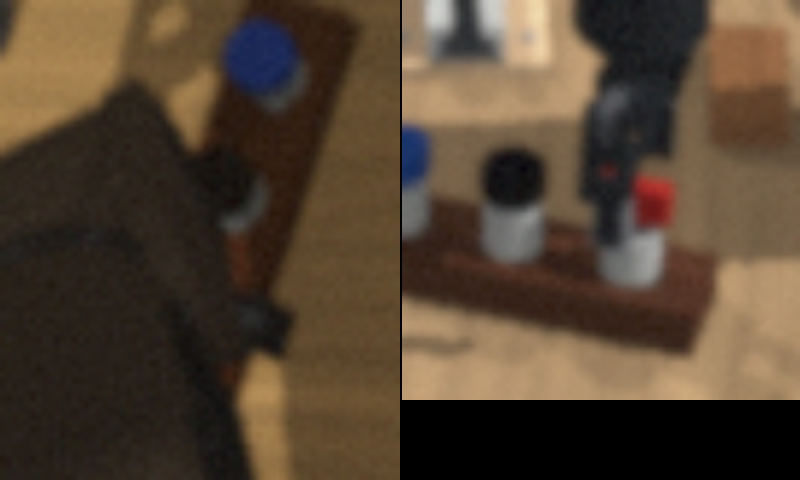

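```bash
python3 -m pendant '0 0 -2 0;0 0 0 0;0 0 0 0;0 0 0 0;0 0 0 0;0 0 0 0' 1 100;python3 -m pendant '0 0 0 0;0 0 0 0'
```

```text
time_s: 2.6
position: [0.4592, 0.3308, 0.0746]
tcp_rot: [0.0, 0.123, 0.992, 0.0]
force: [-1.4, -1.8, 4.0]
gripper_width: 0.0121
time_s: 2.8
position: [0.4593, 0.3308, 0.0746]
tcp_rot: [0.0, 0.123, 0.992, 0.0]
force: [-0.7, -1.0, 5.5]
gripper_width: 0.0124
```

```bash
python3 -m pendant '0 0 15 0;0 0 25 0;0 0 30 0;0 0 30 0' ;python3 -m pendant '10 -26 0 -5.8;10 -26 0 -5.8;10 -26 0 -5.8;10 -26 0 -5.8;10 -26 0 -5.8;10 -26 0 -5.8;10 -26 0 -5.8';python3 -m pendant '10 -26 0 -5.8;10 -26 0 -5.8;10 -26 0 -5.8;10 -26 0 -5.8;11 -27 0 -5.9;0 0 0 0;0 0 0 0'
python3 - <<'E'
from h import *
print(state()['position'])
for n in('top','side'):
    im,d=read_camera(n);np.savez(n+'1.npz',im=im,d=d)
a,b=np.load('top1.npz')['im'],np.load('side1.npz')['im']
print(proj('top',[.58,.018,.1]),proj('side',[.58,.018,.1]))
o=np.zeros((480,800,3),np.uint8)
o[:480,:400]=cv2.resize(a[140:236,200:280],(400,480));o[:480,402:800]=cv2.resize(b[120:216,215:295],(398,480));save('hov.png',o)
E
```

```text
time_s: 3.2
position: [0.4589, 0.3308, 0.1749]
tcp_rot: [-0.0, 0.123, 0.992, -0.0]
force: [-0.9, -0.2, -0.8]
gripper_width: 0.0125
time_s: 3.9
position: [0.5294, 0.1478, 0.174]
tcp_rot: [-0.0, 0.461, 0.887, -0.0]
force: [0.5, 1.0, -1.4]
gripper_width: 0.0126
time_s: 4.6
position: [0.58, 0.0175, 0.1739]
tcp_rot: [-0.0, 0.668, 0.744, -0.0]
force: [0.0, 0.2, -1.5]
gripper_width: 0.0122
[0.58000484 0.01754699 0.17386334]
[[250.58781207 186.15058282]] [[261.0078045  184.00501521]]
```

View pics/hov.png

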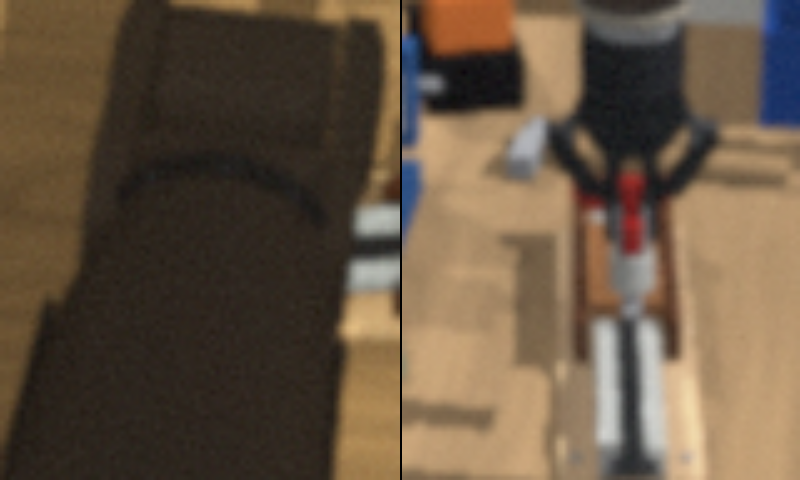

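```bash
python3 - <<'E'
from h import *
im=np.load('side1.npz')['im'];H,S,V=[x.astype(int) for x in cv2.split(cv2.cvtColor(im,cv2.COLOR_RGB2HSV))]
u=np.array([.1077,-.9942]);n=np.array([.9942,.1077]);p0=np.array([.58,.0175])
m=np.zeros(S.shape,bool);m[150:175,255:268]=1
red=m&((H<7)|(H>172))&(S>150)&(V>80)
o,_=ray('side',[[0,0]])
def across(uv,z=None,pt=None):
    o,d=ray('side',uv)
    if z is not None: t=(z-o[2])/d[:,2]
    else: t=((pt-o[:2])@u)/(d[:,:2]@u)
    return o+d*t[:,None]
for r in range(150,172,2):
    c=np.flatnonzero(red[r]); 
    if len(c)>2:
        X=across([[c.mean(),r]],pt=p0-u*.022);print('handle row',r,len(c),X[0].round(4),'across off',((X[0,:2]-p0)@n*1000).round(2))
# collar: bright grey low sat below handle
g=cv2.cvtColor(im,cv2.COLOR_RGB2GRAY).astype(float)
for r in list(range(170,186,2))+list(range(188,214,3)):
    row=g[r,245:275];print(r,row.astype(int))
print('collar z rows',proj('side',[[*p0,z] for z in(.108,.129,.158,.164,.19)]).round(1).tolist())
E
```

```text
handle row 156 5 [0.579  0.0395 0.2274] across off 1.36
handle row 158 4 [0.5807 0.0397 0.2194] across off 3.11
handle row 160 3 [0.5789 0.0395 0.2114] across off 1.27
handle row 164 3 [0.5788 0.0395 0.1953] across off 1.18
handle row 166 3 [0.5788 0.0395 0.1872] across off 1.14
handle row 168 3 [0.5787 0.0395 0.179 ] across off 1.09
170 [111 138 151 132  99  72  74 109 122 120 119 118 117  99  80  77  87 102
 130 153 142 110  77  76 110 148 161 147 143 147]
172 [113 138 148 130  98  70  73 106 120 116 115 113 115 112 113 127 144 156
 169 171 154 117  84  77 103 143 160 149 138 138]
174 [112 134 149 128  96  70  74  99 116 119 113 111 109 113 116 122 135 150
 161 163 151 118  89  74  94 139 162 155 139 140]
176 [110 135 145 127  93  60  63  95 113 115 113 109 111 112 115 126 139 151
 158 164 153 127 101  74  85 129 155 153 140 141]
178 [109 134 141 127  96  64  61  95 111 114 115 111 115 116 116 122 126 138
 142 136 128 111  90  71  83 124 162 161 150 144]
180 [103 121 129 120  96  65  61  83  97 102 102 101 100 103 105 112 124 131
 123 105 102  96  85  69  78 116 155 170 160 147]
18
[... 789 characters left out ...]
135 128 135 169 196 206 193 153  86  51  50  93
 162 203 207 201 196 190 190 199 210 219 214 195]
203 [117 122 125 128 128 130 133 130 137 171 198 206 192 151  84  50  47  88
 158 200 207 205 203 193 187 194 204 214 219 202]
206 [112 123 131 127 130 134 133 136 143 183 210 205 192 157  95  55  53  77
 138 183 202 202 199 192 189 188 197 210 219 213]
209 [127 162 170 140 129 131 135 132 133 139 140 140 133 112  71  54  49  64
 108 151 178 184 188 187 187 188 190 202 213 211]
212 [123 143 145 130 123 125 127 133 130 124 117 100  76  58  48  47  47  53
  60  70  92 114 147 167 183 181 175 180 206 214]
collar z rows [[261.0, 182.1], [261.1, 177.2], [261.1, 170.3], [261.1, 168.8], [261.2, 162.5]]
```

```bash
python3 -m pendant '1 0 -15 0;0 0 -20 0;0 0 -18 0;0 0 -10 0;0 0 0 0;0 0 0 0'
python3 - <<'E'
from h import *
print(state()['position'])
b,_=read_camera('side');save('low.png',b[140:216,225:305],7)
E
```

```text
time_s: 5.3
position: [0.5814, 0.0183, 0.1118]
tcp_rot: [0.0, 0.668, 0.744, 0.0]
force: [0.2, -1.6, -1.4]
gripper_width: 0.0122
[0.5813941  0.01825764 0.1118137 ]
```

View pics/low.png

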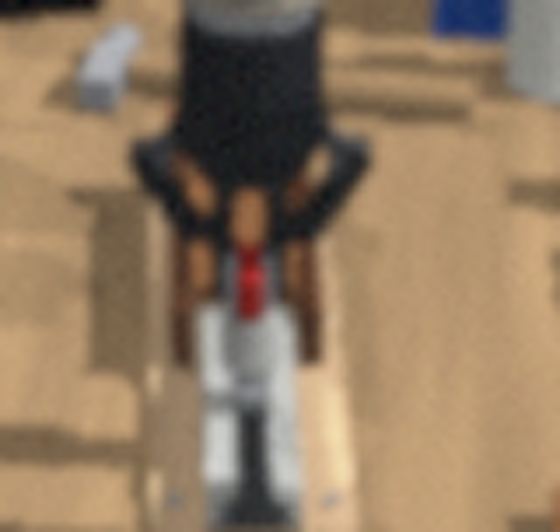

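The side view shows the stud centred over the slot. I'll lower it gently and watch the force.

```bash
python3 -m pendant '0 0 -5 0;0 0 -4 0;0 0 -3 0;0 0 0 0'
```

```text
time_s: 5.75
position: [0.581, 0.0178, 0.0989]
tcp_rot: [-0.0, 0.668, 0.744, -0.0]
force: [-0.2, -0.6, -1.7]
gripper_width: 0.0124
```

```bash
python3 -m pendant '0 0 -5 0;0 0 -5 0;0 0 -4 0;0 0 0 0'; python3 -m pendant '0 0 -1.5 0;0 0 0 0;0 0 0 0'
```

```text
time_s: 6.15
position: [0.5809, 0.0179, 0.0846]
tcp_rot: [-0.0, 0.668, 0.744, -0.0]
force: [-0.4, -0.5, -1.2]
gripper_width: 0.0128
time_s: 6.45
position: [0.5813, 0.0179, 0.0839]
tcp_rot: [0.0, 0.668, 0.744, 0.0]
force: [-0.6, 0.5, -1.0]
gripper_width: 0.0122
```

```bash
python3 -m pendant '0 0 -1 0;0 0 0 0;0 0 0 0'
```

```text
time_s: 6.75
position: [0.5812, 0.0179, 0.0829]
tcp_rot: [0.0, 0.668, 0.744, 0.0]
force: [-0.3, 0.2, -1.3]
gripper_width: 0.012
```

```bash
python3 -m pendant '0 0 -0.7 0;0 0 0 0;0 0 0 0'; python3 -m pendant '0 0 -0.7 0;0 0 0 0;0 0 0 0'
```

```text
time_s: 7.05
position: [0.5813, 0.0178, 0.0826]
tcp_rot: [0.0, 0.668, 0.744, 0.0]
force: [-1.9, 0.1, 6.0]
gripper_width: 0.0123
time_s: 7.35
position: [0.5813, 0.0179, 0.0825]
tcp_rot: [0.0, 0.668, 0.744, 0.0]
force: [-4.8, 0.4, 13.2]
gripper_width: 0.0122
```

```bash
python3 -m pendant '0 0 1 0;1 -10 0 0;1 -10 0 0;1 -10 0 0;1.3 -10 0 0;0 0 0 0' - 120;python3 -m pendant '1 -10 0 0;1.2 -10 0 0;1 -10 0 0;0 0 0 0'
```

```text
time_s: 7.95
position: [0.586, -0.0242, 0.0826]
tcp_rot: [0.001, 0.668, 0.744, 0.0]
force: [0.4, -3.4, 5.4]
gripper_width: 0.0119
time_s: 8.35
position: [0.5891, -0.0542, 0.0826]
tcp_rot: [0.001, 0.668, 0.744, 0.0]
force: [-0.6, -3.3, 5.6]
gripper_width: 0.0122
```

```bash
python3 -m pendant '0.5 -5 0.4 0;0.6 -5 0 0;0.5 -5 0 0;0.6 -5 0 0;0.5 -5 0 0;0 0 0 0';python3 -m pendant '0.5 -5 0 0;0.6 -5 0 0;0.5 -5 0 0;0.6 -5 0 0;0 0 0 0'
```

```text
time_s: 8.95
position: [0.5915, -0.0779, 0.0827]
tcp_rot: [0.0, 0.668, 0.744, -0.0]
force: [0.2, -1.4, 0.8]
gripper_width: 0.0119
time_s: 9.45
position: [0.5937, -0.0979, 0.0827]
tcp_rot: [0.0, 0.668, 0.744, -0.0]
force: [-0.4, 0.4, -0.6]
gripper_width: 0.012
```

```bash
python3 -m pendant '0.5 -4 0 0;0.4 -4 0 0;0.4 -4 0 0;0.4 -4 0 0;0 0 0 0'
python3 - <<'E'
from h import *
a,_=read_camera('top');b,_=read_camera('side')
o=np.zeros((480,800,3),np.uint8)
o[:480,:400]=cv2.resize(a[140:236,285:365],(400,480));o[:480,402:800]=cv2.resize(b[120:216,225:305],(398,480));save('push.png',o)
E
```

```text
time_s: 9.95
position: [0.5954, -0.1137, 0.0828]
tcp_rot: [0.0, 0.668, 0.744, 0.0]
force: [0.7, -0.1, -1.1]
gripper_width: 0.0122
```

View pics/push.png

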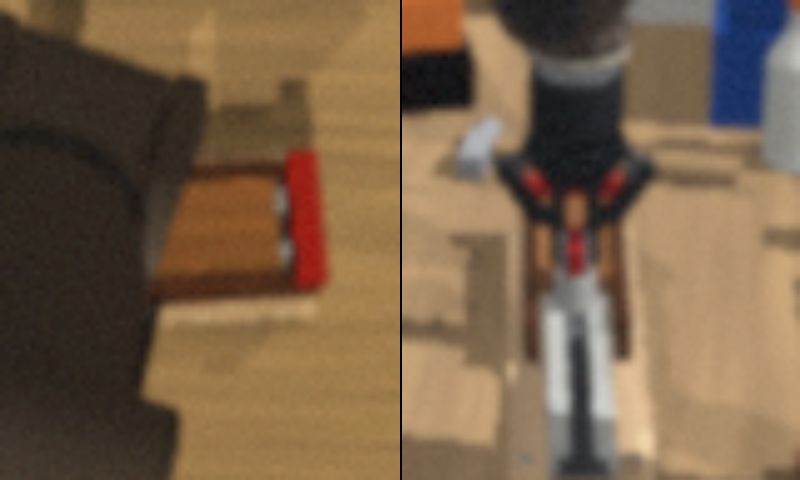

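The top crop shows the rail's far edge at (275,235) about 8 mm short of the stop, and the stud is upright. I'll push on in small steps until the force rises.

```bash
python3 -m pendant '0.2 -2 0 0;0.2 -2 0 0;0.2 -2 0 0;0 0 0 0'; python3 -m pendant '0.1 -1 0 0;0.1 -1 0 0;0 0 0 0';python3 -m pendant '0.1 -1 0 0;0 0 0 0'
```

```text
time_s: 10.45
position: [0.5959, -0.1194, 0.0828]
tcp_rot: [0.0, 0.668, 0.744, 0.0]
force: [0.7, -0.2, -1.4]
gripper_width: 0.0122
time_s: 10.75
position: [0.5961, -0.1212, 0.0828]
tcp_rot: [0.0, 0.668, 0.744, 0.0]
force: [-0.4, 0.9, -1.2]
gripper_width: 0.012
time_s: 10.95
position: [0.5962, -0.122, 0.0828]
tcp_rot: [-0.0, 0.668, 0.744, 0.0]
force: [-0.6, 2.7, 0.2]
gripper_width: 0.0116
```

```bash
python3 -m pendant '0.1 -1 0 0;0 0 0 0;0 0 0 0'; python3 -m pendant '0.1 -1 0 0;0 0 0 0;0 0 0 0'
```

```text
time_s: 11.25
position: [0.5961, -0.1222, 0.0829]
tcp_rot: [-0.001, 0.668, 0.744, 0.0]
force: [-1.9, 8.4, 2.2]
gripper_width: 0.012
time_s: 11.55
position: [0.596, -0.1225, 0.0829]
tcp_rot: [-0.001, 0.668, 0.744, 0.0]
force: [-1.2, 13.8, 3.4]
gripper_width: 0.0118
```

Contact force is climbing with no further motion, so the rail is home. I'll ease the load slightly and make the quarter turn.

```bash
python3 -m pendant '-0.1 1.2 0 -3;0 0 0 -7.5;0 0 0 -7.5;0 0 0 -7.5;0 0 0 -7.5;0 0 0 -7.5;0 0 0 -4.5;0 0 0 0'; python3 -m pendant '0 0 0 -7.5;0 0 0 -7.5;0 0 0 -7.5;0 0 0 -7.5;0 0 0 -7.5;0 0 0 -7.5;0 0 0 0;0 0 0 0'
```

```text
time_s: 12.35
position: [0.5965, -0.1224, 0.0828]
tcp_rot: [-0.0, 0.902, 0.431, 0.0]
force: [1.0, 5.7, -1.0]
gripper_width: 0.0121
time_s: 13.15
position: [0.5962, -0.1228, 0.0828]
tcp_rot: [-0.0, 0.998, 0.056, -0.0]
force: [0.3, 3.2, 0.1]
gripper_width: 0.0119
```

```bash
python3 -m pendant '0.1 -0.8 0 0;0 0 0 0;0 0 0 0'
python3 - <<'E'
from h import *
a,_=read_camera('top');b,_=read_camera('side')
o=np.zeros((480,800,3),np.uint8)
o[:480,:400]=cv2.resize(a[140:236,285:365],(400,480));o[:480,402:800]=cv2.resize(b[130:202,235:295],(398,480));save('turn.png',o)
E
```

```text
time_s: 13.45
position: [0.5962, -0.1231, 0.0828]
tcp_rot: [-0.0, 0.998, 0.055, -0.0]
force: [0.0, 6.9, 1.2]
gripper_width: 0.0119
```

View pics/turn.png

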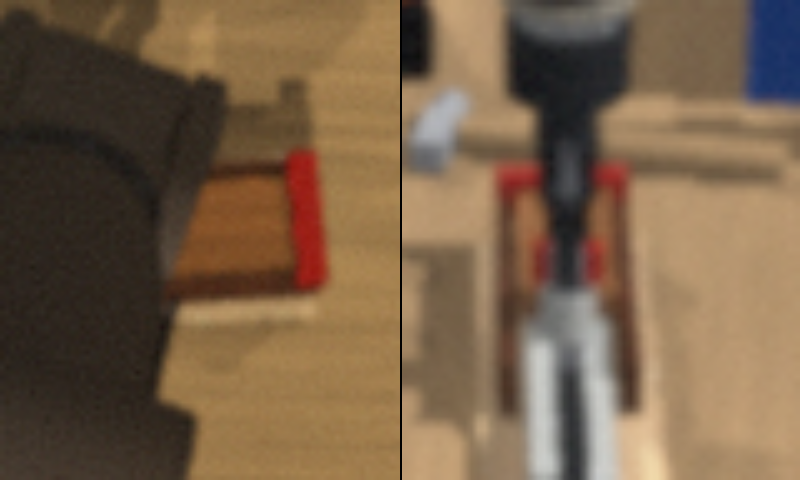

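```bash
python3 -m pendant '-0.1 0.9 0 0;0 0 0 0;0 0 0 0'; python3 -m pendant '0 0 0 0;0 0 0 0;0 0 0 0;0 0 0 0;0 0 0 0;0 0 0 0' 0 20;python3 -m pendant '0 0 8 0;0 0 15 0;0 0 25 0;0 0 30 0;0 0 30 0;0 0 30 0;0 0 0 0'; python3 -m pendant '-20 30 10 0;-20 40 10 0;-20 40 0 0;-20 40 0 0;-20 40 0 0;-10 40 0 0;0 40 0 0;0 0 0 0'
python3 - <<'E'
from h import *
a,d=read_camera('top');b,db=read_camera('side');np.savez('top2.npz',im=a,d=d);np.savez('side2.npz',im=b,d=db)
o=np.zeros((600,800,3),np.uint8)
o[:250,:]=cv2.resize(a[165:215,210:370],(800,250));o[252:600,:]=cv2.resize(b[140:210,180:341],(800,348));save('fin.png',o)
E
```

```text
time_s: 13.85
position: [0.5963, -0.1229, 0.0828]
tcp_rot: [0.0, 0.999, 0.054, 0.0]
force: [0.5, 3.1, -0.8]
gripper_width: 0.0118
time_s: 14.45
position: [0.5963, -0.1229, 0.0828]
tcp_rot: [0.0, 0.999, 0.054, 0.0]
force: [-0.5, 0.5, -0.1]
gripper_width: 0.0852
time_s: 15.15
position: [0.5976, -0.1232, 0.2255]
tcp_rot: [0.001, 0.999, 0.054, 0.003]
force: [0.3, -0.4, -0.5]
gripper_width: 0.0853
time_s: 15.95
position: [0.4855, 0.1506, 0.2408]
tcp_rot: [-0.0, 0.998, 0.056, 0.0]
force: [-0.9, -0.1, 0.4]
gripper_width: 0.0855
```

View pics/fin.png

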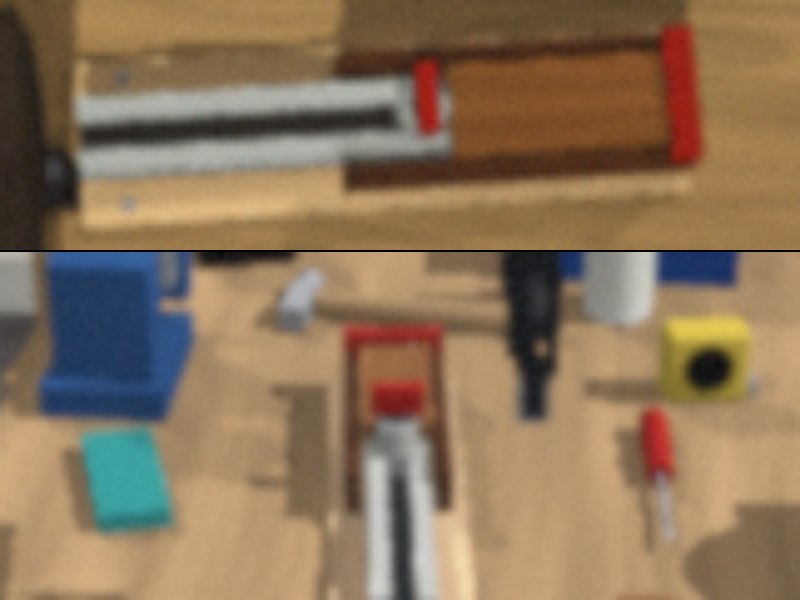

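```bash
python3 - <<'E'
from h import *
im=np.load('top2.npz')['im'];H,S,V=[x.astype(int) for x in cv2.split(cv2.cvtColor(im,cv2.COLOR_RGB2HSV))]
u=np.array([.1077,-.9942]);red=((H<7)|(H>172))&(S>150)&(V>80)
red[:, :285]=0;red[:,305:]=0;red[:170]=0;red[215:]=0
q=onplane('top',np.argwhere(red)[:,::-1],.099)[:,:2]*1000
r=cv2.minAreaRect(q.astype(np.float32));print('handle',q.mean(0),r)
e=onplane('top',[[299.4,185],[343,182]],.056)[:,:2]*1000;print('rail ends along',e@u,'stud along',q.mean(0)@u,np.array(r[0])@u)
E
```

```text
handle [ 596.64043415 -118.93774237] ((593.440185546875, -118.0579833984375), (44.68403625488281, 15.634893417358398), 1.5990954637527466)
rail ends along [200.79263292 342.47669233] stud along 182.50607822460063 181.286755078125
```

```bash
python3 -c "
from workcell import sign_off;print(sign_off())"
```

```text
the job is handed in; nothing more can be done
None
```

I took the red wing-handled stud from the rack and lowered it lengthwise into the open stretch of the slot. I slid it along so that it alone pushed the rail home, turned it a quarter turn, released it and moved the arm clear. I handed in at about 16 s; no verdict is reported.

**Last checks:**
- **Rail:** the push force rose to about 14 N with no further movement, and the last pictures show no gap between the rail and the red stop.
- **Stud against the rail:** it still pressed on the rail with about 3 N just before release. The final picture puts its axis about 18 mm from the rail's near end, against 17 mm for exact contact. That fits, but one pixel is about 3 mm, so the picture alone cannot prove contact.
- **Quarter turn:** the tool turned 90°, and the handle shows crosswise in both views. Its angle measured from the picture was 1.6° against an expected 6.2°, which I put down to the coarse pixels and did not re-measure.
- **Other items:** those in the last pictures (hammer, tape measure, screwdriver, turquoise block) look unmoved. I did not re-check the rack's other two studs, the cup or the offcut.

The two cameras disagreed by about 2 mm on where the slot lies. I used a value between them, and the head went in without touching the lips.

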